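# Gauge a washed forming pin and put it back in its place in the rack

### The arm

A 7-joint arm with a two-finger parallel gripper is mounted at the origin on the work surface. World frame = base frame: x ahead of the robot, y to its left, z up, the work surface at z = 0. Lengths are in m, angles in rad, forces in N, time in s.
With the tool pointing down it reaches from about 0.4 to 0.85 m from the base axis. Payload 10.4 kg.
Tool frame: the origin (TCP) lies midway between the tips of the shut fingers; the grasp point (between the pads) lies 19 mm behind it; z points along the fingers, y is the line along which they close (so a half turn about z gives the same grasp; the last joint's range is limited). The gripper opens to 85 mm and grips with 20 to 120 N. Pads are 22 mm wide; open, the fingers measure 114 mm over their backs; the gripper's body (76 mm by 85 mm) begins 54 mm behind the grasp point. The pads swing forward as they close: fully open they stand 13 mm farther back than shut.
Start: joints at [1.282, 0.332, -0.065, 1.46, 0.022, 1.35, -0.088], TCP at [0.164, -0.603, 0.231] pointing down, gripper open.
Joint ranges: [-2.6, 2.6], [-0.5, 2.12], [-1.47, 1.34], [0.16, 2.42], [-1.27, 4.41], [0.06, 2.06], [-2.6, 2.6]. Speed limits (rad/s): [2.22, 2.22, 2.79, 2.79, 3.14, 3.14, 3.14].

### API

Orientations are given as a unit quaternion [x, y, z, w].
In Python, from workcell import get_obs, camera, camera_params, hand_in gives the robot as it stands.
- The arm moves only by the tool carry_out, never from a script. Its argument "commands" is a list that holds one entry, the list of rows, each a list of 6 numbers: the shift along the tool's x, y, z in units of 40 mm (1.0 is 40 mm), then the turn, a rotation vector about the tool's x, y, z in units of 6 degrees (1.0 is 6 degrees). In form: [[[x, y, z, ax, ay, az], ...]]. A call has 1 to 20 rows; each row shifts and turns the commanded pose from where the row before left it, along the tool's axes as they then stand; what a row does not reach is not made up. A row lasts 1/12 s, in which the tool goes at most 41.7 mm and 7.16 degrees, less where a joint would pass 70% of its speed; a pose out of reach is approached as far as the arm can. A call is refused whole if a number of a shift passes 1 or a number of a turn 1, either way. A call with a gripper value outside its range is refused whole. "hand" is the closure, from -1 (fully open) to 1 (shut), set as the call begins (left out, the last holds). The fingers move at their own pace and stop on an object; "force" is the grip in N (left out, the last holds). Time passes only in rows, so rows that do not move let the fingers close. It gives the time, the measured TCP pose, the force, the opening and the grip force at its end, in the units of the state.
- get_obs(): the state, without advancing time (a new reading comes with each control period).
- camera(name): name is "side" or "top"; returns the picture (400x640x3 uint8, red, green, blue); there is no depth.
- camera_params(name): a dict with "mtx" (3x3 intrinsics, pixels), "R" (3x3) and "t" (3): a world point X has camera coordinates R X + t. Camera axes: x right, y down, z forward; pixel columns grow to the right and rows downward; lengths in m; the calibration is good to about 2 mm. A picture is of the moment at which its call begins. camera_params takes no time and is no camera call.
- hand_in(): hands the job in; it is judged then, once.
The state is a dict: "clock": time; "joint_pos": joint angles; "joint_velocities": joint speeds; "tau": joint torques, N m; "position": TCP position; "ee_rot": TCP orientation; "ft_force": force on the tool from outside, world axes, zero at the start; "torque": the same for the moment, N m; "grip_width": opening from 0.0 (shut) to 1.0 (fully open); "grasp_force": force on a finger pad.
Only numpy, scipy, OpenCV 4.12 (cv2) and the standard library are available. Lean on these libraries where they do the work, as an engineer would, in place of code of your own. Each camera call takes 0.05 s, during which the arm holds its last target. There are 200 camera calls.

### The job

Take the wooden forming pin that stands alone in the small block and lower it upright, slowly, through the rings of the step gauge until a ring that is truly too small stops it; let it bear lightly on that ring for half a second, never pressing or bumping the gauge with more than 30 N. Then draw it out and stand it in the rack's well for its size, shown by the wooden disc in front of the well (thick if the second ring from the top stopped it, middle if the third, thin if the fourth), without dropping it. Leave the other two pins and everything else on the table alone.

Things in the scene. Friction and masses are not known exactly. Their poses are not given: they have to be found in the camera images.
- pin_a: one of three turned beech pins, alike but for the shank: round, square-edged foot, 90 mm long, 30, 25 or 20 mm thick (which pin is which is not told: the gauge tells). Above it a collar 33 mm wide, 4 mm high, then the handle, same on all: a plain cylinder 26 mm thick, 94 to 147 mm above the foot; end at 154 mm. About 60 g. Origin: centre of the foot; z up the pin. Stands upright in a well
- pin_b: one of three turned beech pins, alike but for the shank: round, square-edged foot, 90 mm long, 30, 25 or 20 mm thick (which pin is which is not told: the gauge tells). Above it a collar 33 mm wide, 4 mm high, then the handle, same on all: a plain cylinder 26 mm thick, 94 to 147 mm above the foot; end at 154 mm. About 60 g. Origin: centre of the foot; z up the pin. Stands upright in a well
- pin_c: one of three turned beech pins, alike but for the shank: round, square-edged foot, 90 mm long, 30, 25 or 20 mm thick (which pin is which is not told: the gauge tells). Above it a collar 33 mm wide, 4 mm high, then the handle, same on all: a plain cylinder 26 mm thick, 94 to 147 mm above the foot; end at 154 mm. About 60 g. Origin: centre of the foot; z up the pin. Stands upright in a well
- holder_well (a point): centre of the well's floor in the small single beech block (70 x 70 mm, 66 mm high, fixed) in which the pin to be gauged stands; the well is 36 mm wide and 54 mm deep, its floor 12 mm above the table
- waiting_a (a point): centre of one well's floor in the fixed two-well beech block (70 x 136 mm, 66 mm high, wells 66 mm apart along its y) where the two other pins wait, to be left alone
- gauge: step ring gauge's base, bolted down: steel 104 (x) x 136 (y) x 12 mm with two slots along x. A rigid tower of four ring plates (56 x 110 x 8 mm, two columns 88 mm apart along y, cap nuts to 106 mm) is bolted in the slots, its vertical bore axis anywhere from 3 mm on the -x side to 11 mm on the +x side of the base's middle, exact along y: find it by feel. Origin: middle of the base, at the table
- level1 (a point): point at the height of the top face of ring 1 from the top (96 mm above the table), over the middle of the gauge's base: the ring's true centre lies 3 mm to its -x side up to 11 mm to its +x side (gauge's x). Bore 32 mm, 8 mm deep, square-edged. Lets every pin through, the thick one with 1 mm each side; a pin off centre catches on its edge
- level2 (a point): point at the height of the top face of ring 2 from the top (74 mm above the table), over the middle of the gauge's base: the ring's true centre lies 3 mm to its -x side up to 11 mm to its +x side (gauge's x). Bore 27 mm, 8 mm deep, square-edged. Stops the thick pin only; the middle one has 1 mm each side; a pin off centre catches on its edge
- level3 (a point): point at the height of the top face of ring 3 from the top (52 mm above the table), over the middle of the gauge's base: the ring's true centre lies 3 mm to its -x side up to 11 mm to its +x side (gauge's x). Bore 22 mm, 8 mm deep, square-edged. Stops the thick and the middle pin; the thin one has 1 mm each side; a pin off centre catches on its edge
- level4 (a point): point at the height of the top face of ring 4 from the top (30 mm above the table), over the middle of the gauge's base: the ring's true centre lies 3 mm to its -x side up to 11 mm to its +x side (gauge's x). Bore 17 mm, 8 mm deep, square-edged. Stops every pin; a pin off centre catches on its edge
- rack: the rack: fixed beech block 84 mm (x) x 190 mm (y), 66 mm high, three equal wells in a row along y, 58 mm apart, for the thick, middle and thin pin from +y to -y; on the top, 38 mm to the -x side of each well's axis, a dark wooden disc 4 mm thick and as wide as the pin's shank shows its size. Origin: centre of the underside
- well_thick (a point): centre of the floor of the rack's well for the thick pin (30 mm, the one that the gauge's second ring stops); the well is 36 mm wide, 54 mm deep, its floor 12 mm above the table; the disc in front of it is 30 mm wide. Axes as the rack's
- well_middle (a point): centre of the floor of the rack's well for the middle pin (25 mm, the one that the gauge's third ring stops); the well is 36 mm wide, 54 mm deep, its floor 12 mm above the table; the disc in front of it is 25 mm wide. Axes as the rack's
- well_thin (a point): centre of the floor of the rack's well for the thin pin (20 mm, the one that the gauge's fourth (lowest) ring stops); the well is 36 mm wide, 54 mm deep, its floor 12 mm above the table; the disc in front of it is 20 mm wide. Axes as the rack's
- teapot: bystander: red clay teapot, 120 mm wide, 92 mm high, short spout to its +y and stub handle to its +x; loose. Origin: underside
- lid: bystander: red clay teapot lid, 72 mm wide, 40 mm high with its knob; loose. Origin: underside
- knife: bystander: wooden-handled knife lying along its x, 240 mm long, 26 mm wide, 16 mm high; loose. Origin: underside
- stick: bystander: flat wooden modelling tool along its y, 225 mm long, 16 mm wide, 9 mm high; loose. Origin: underside
- rib: bystander: flat wooden throwing rib, 46 x 115 mm, 7 mm thick; loose. Origin: underside
- slip_bowl: bystander: white slip bowl, 116 mm wide, 60 mm high; loose. Origin: underside
There are look-alikes about, which are no part of the job. What is shaped like the part that bears holder_well but turquoise is not meant. Leave any orange or white look-alike of the pin_c alone.

How it is judged:
On the way:
1. the pin bears, upright, on the ring of the gauge that is too small for it (second ring for the thick pin, third for the middle, fourth for the thin), after passing the rings above (((contact force between pin_a and gauge above 2 N and horizontal distance between pin_a and gauge below 0.015 m and z of pin_a in the frame of level3 between -0.0025 and 0.0015 m and angle between pin_a's own z axis and vertical below 0.12 rad) or (contact force between pin_b and gauge above 2 N and horizontal distance between pin_b and gauge below 0.015 m and z of pin_b in the frame of level4 between -0.0025 and 0.0015 m and angle between pin_b's own z axis and vertical below 0.12 rad) or (contact force between pin_c and gauge above 2 N and horizontal distance between pin_c and gauge below 0.015 m and z of pin_c in the frame of level2 between -0.0025 and 0.0015 m and angle between pin_c's own z axis and vertical below 0.12 rad))), for 0.3 s.
At the end, for the whole second after the job is handed in: the pin from the single block stands released and at rest in the rack's well for its size: foot within 12 mm of the well's centre and 6 mm of its floor, leaning under 0.4 rad; the single block is empty and the other two pins are within 30 mm of where they began (((horizontal distance between pin_a and well_middle below 0.012 m and z of pin_a in the frame of well_middle below 0.006 m and angle between pin_a's own z axis and vertical below 0.4 rad and linear speed of pin_a below 0.02 m/s and distance of each of pin_b, pin_c from where it was at the start of the episode below 0.03 m and horizontal distance between each of pin_a, pin_b, pin_c and holder_well above 0.1 m) or (horizontal distance between pin_b and well_thin below 0.012 m and z of pin_b in the frame of well_thin below 0.006 m and angle between pin_b's own z axis and vertical below 0.4 rad and linear speed of pin_b below 0.02 m/s and distance of each of pin_a, pin_c from where it was at the start of the episode below 0.03 m and horizontal distance between each of pin_a, pin_b, pin_c and holder_well above 0.1 m) or (horizontal distance between pin_c and well_thick below 0.012 m and z of pin_c in the frame of well_thick below 0.006 m and angle between pin_c's own z axis and vertical below 0.4 rad and linear speed of pin_c below 0.02 m/s and distance of each of pin_a, pin_b from where it was at the start of the episode below 0.03 m and horizontal distance between each of pin_a, pin_b, pin_c and holder_well above 0.1 m))); the robot touches nothing.
It fails at once if a pin is pressed or bumped against the gauge with more than 30 N (contact force between any of pin_a, pin_b, pin_c and gauge above 30 N).
It fails at once if a pin is dropped: let go and falling at over 0.5 m/s ((linear speed of pin_a above 0.5 m/s and contact force between pin_a and the fingers below 0.1 N) or (linear speed of pin_b above 0.5 m/s and contact force between pin_b and the fingers below 0.1 N) or (linear speed of pin_c above 0.5 m/s and contact force between pin_c and the fingers below 0.1 N)).
It fails at once if more than one pin is taken or knocked away (moved over 40 mm) (distance of each of pin_a, pin_b from where it was at the start of the episode above 0.04 m or distance of each of pin_a, pin_c from where it was at the start of the episode above 0.04 m or distance of each of pin_b, pin_c from where it was at the start of the episode above 0.04 m).
It fails at once if a bystander is moved by more than 30 mm (distance of any of teapot, lid, knife, stick, rib, slip_bowl from where it was at the start of the episode above 0.03 m).
It also fails if it takes over 61 s, if anything falls off the work surface, if the arm or the gripper's body presses on something with over 40 N, if the wrist force passes 120 N, or if a joint passes its speed limit or range.

## Working session

There is one attempt and no reset: what is moved stays moved. The work goes in short steps, Python scripts to look and compute and a tool call to move; the robot and the scene stay as the last step left them, time stands still between calls to the robot, and variables do not carry over. Pictures are saved under pics/ and viewed, at most 10 in all, crops included, and the job is handed in when it is done.

Besides the shell and the picture viewer there is one more tool, called as a command line: name --argument value ..., lists and objects as JSON in quotes. carry_out: Moves the arm, as the interface text tells. Its arguments: {"type":"object","properties":{"commands":{"type":"array"},"hand":{"type":"number"},"force":{"type":"number"}},"required":["commands"]}

```bash
mkdir -p pics; ls; python3 - <<'E'
from workcell import *
import cv2
for n in("side","top"):
    cv2.imwrite(f"pics/{n}0.png",cv2.cvtColor(camera(n),cv2.COLOR_RGB2BGR)); p=camera_params(n); print(n,p["mtx"].round(1).tolist(),p["R"].round(4).tolist(),p["t"].round(4).tolist())
print(get_obs())
E
```

```text
pics
side [[421.1, 0.0, 321.5], [0.0, 421.1, 197.9], [0.0, 0.0, 1.0]] [[-0.9398, -0.3418, 0.0079], [-0.179, 0.4721, -0.8632], [0.2913, -0.8126, -0.5048]] [0.5182, 0.1785, 0.975]
top [[375.6, 0.0, 315.6], [0.0, 375.6, 196.8], [0.0, 0.0, 1.0]] [[0.0183, -0.9995, 0.0255], [-0.9847, -0.0224, -0.1725], [0.173, -0.0219, -0.9847]] [-0.0221, 0.5829, 1.1529]
{'clock': 0.1, 'joint_pos': array([ 1.28238039,  0.33281122, -0.06464887,  1.46086093,  0.02158494,
        1.3499099 , -0.08849906]), 'joint_velocities': array([-0.00125092, -0.00229139, -0.00144467, -0.00295601, -0.00157228,
       -0.00146701,  0.0017073 ]), 'tau': array([ 1.82244599e-03, -6.26748061e+01,  4.96905134e-02, -3.92432570e+01,
        1.63992023e-02,  6.97877433e-03,  1.28619608e-04]), 'position': array([ 0.16406774, -0.6027278 ,  0.23059206]), 'ee_rot': array([ 9.91182603e-01,  1.32501425e-01, -1.15990769e-04, -6.37017737e-04]), 'ft_force': array([-0.19903228, -0.31300958, -0.23178207]), 'torque': array([-0.00070674, -0.00978557,  0.07594754]), 'grasp_force': 0.0, 'grip_width': 1.0001236073738786}
```

View pics/side0.png

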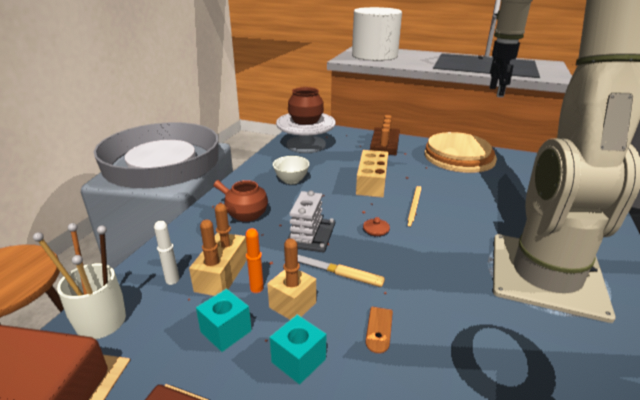

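View pics/top0.png

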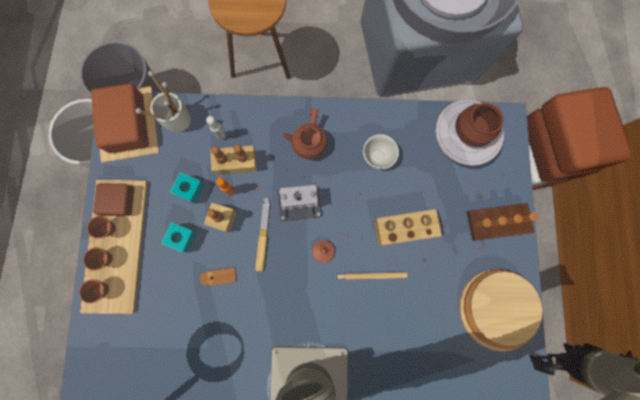

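The side view shows the wooden pin in a natural beech single block at (291,255)/(292,288), and the top view shows it at about (220,215). Candidates I reject:
- Turquoise blocks, top view (185,187) and (178,237): wrong colour and empty.
- Orange pin (225,185) and white pin (214,125): look-alikes.
- Two-well block (233,158): holds the waiting pins.

The gauge is at (299,200) top and (307,220) side. The rack is at (408,227) top and (372,172) side. Next I confirm this in enlarged crops.

```bash
cat > h.py <<'E'
from workcell import *
import cv2, numpy as np
P={n:camera_params(n) for n in("side","top")}
def ray(n,uv):
    p=P[n];R=np.array(p["R"]);o=-R.T@np.array(p["t"]);d=R.T@np.linalg.solve(p["mtx"],[uv[0],uv[1],1.]);return o,d
def onz(n,uv,z):
    o,d=ray(n,uv);return o+d*(z-o[2])/d[2]
def tri(us,ut):
    o1,d1=ray("side",us);o2,d2=ray("top",ut)
    s=np.linalg.lstsq(np.c_[d1,-d2],o2-o1,rcond=None)[0]
    a,b=o1+s[0]*d1,o2+s[1]*d2;return (a+b)/2,np.linalg.norm(a-b)
def proj(n,X):
    p=P[n];q=np.array(p["mtx"])@(np.array(p["R"])@np.array(X)+p["t"]);return q[:2]/q[2]
def shot(n):return cv2.cvtColor(camera(n),cv2.COLOR_RGB2BGR)
def crop(im,x,y,w,h,k):return cv2.resize(im[y:y+h,x:x+w],None,fx=k,fy=k,interpolation=cv2.INTER_CUBIC)
E
python3 - <<'E'
from h import *
t=cv2.imread("pics/top0.png");s=cv2.imread("pics/side0.png")
cv2.imwrite("pics/c1.png",np.vstack([crop(t,195,175,130,60,6),]))
a=crop(s,260,145,140,175,3);b=crop(t,365,200,95,60,4)
c=np.zeros((525,800,3),np.uint8);c[:525,:420]=a;c[:240,420:800]=b
cv2.imwrite("pics/c2.png",c)
E
```

```text
(no output)
```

View pics/c1.png

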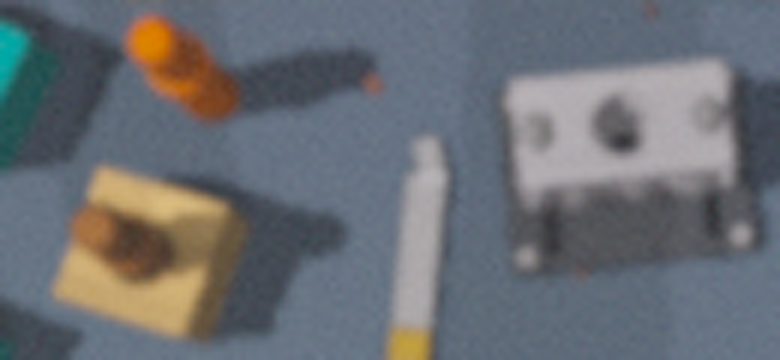

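View pics/c2.png

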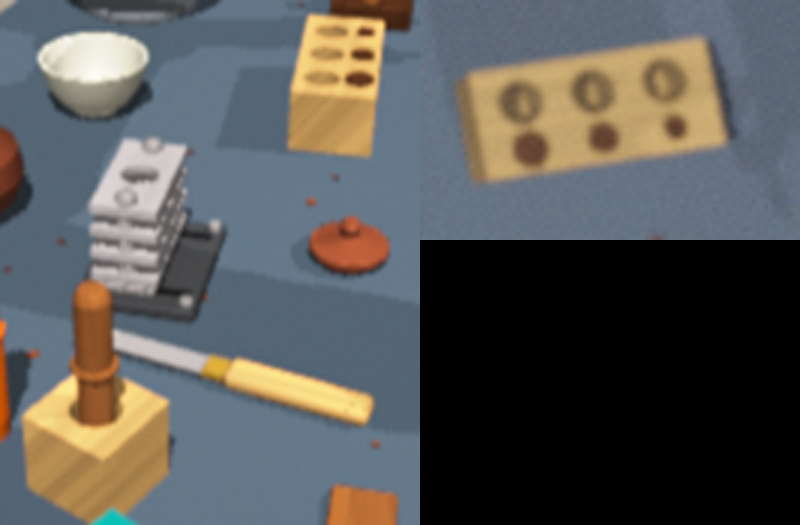

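The crops confirm it. The single beech block holds the brown pin, with its top at (210,213) in the top view and (291,242) in the side view. The orange pin stands apart at (220,182). The gauge bore is near (298,196) top and (306,203) side. The rack's wells carry discs running from large on the left (+y) to small on the right. Next I work out the measurements.

```bash
python3 - <<'E'
from h import *
t=cv2.imread("pics/top0.png");s=cv2.imread("pics/side0.png")
T=lambda x,y:(195+(x-2.5)/6,175+(y-2.5)/6); S=lambda x,y:(260+(x-1)/3,145+(y-1)/3); K=lambda x,y:(365+(x-421.5)/4,200+(y-1.5)/4)
def rep(n,a,b):
    X,g=tri(a,b);print(n,X.round(4),"gap",round(g,4));return X
rep("pin top",S(93,290),T(92,222))
rep("collar",S(95,368),T(140,248))
rep("bore",S(139,175),T(617,124))
rep("nutL",S(125,198),T(538,131));rep("nutR",S(152,146),T(708,112))
# rack wells: c2 side: near(+y) well is lowest
w=[rep(n,S(*a),K(*b)) for n,a,b in(("thick",(322,79),(520,102)),("mid",(327,54),(593,91)),("thin",(332,31),(664,80)))]
d=[rep(n,S(*a),K(*b)) for n,a,b in(("dthick",(359,79),(531,149)),("dmid",(362,55),(603,138)),("dthin",(366,32),(675,127)))]
# gauge base bolts heads on the -x side
rep("boltL",S(186,298),T(527,256));rep("boltR",S(216,227),T(740,233))
# bright plate mask in top
hsv=cv2.cvtColor(t,cv2.COLOR_BGR2HSV);sub=((hsv[...,1]<45)&(hsv[...,2]>130)).astype(np.uint8)
m=np.zeros_like(sub);m[180:222,275:325]=sub[180:222,275:325]
c=max(cv2.findContours(cv2.morphologyEx(m,cv2.MORPH_CLOSE,np.ones((5,5))),0,2)[0],key=cv2.contourArea)
print("plate rect",cv2.minAreaRect(c)); print([onz("top",p,.096).round(4).tolist() for p in cv2.boxPoints(cv2.minAreaRect(c))])
# orange
for n,im in(("top",t),("side",s)):
    h=cv2.cvtColor(im,cv2.COLOR_BGR2HSV);o=((h[...,0]<14)&(h[...,1]>215)&(h[...,2]>190)).astype(np.uint8)
    st=cv2.connectedComponentsWithStats(o)[2][1:];print(n,st[st[:,4]>20].tolist())
print("orange foot?",onz("top",T(210,95),.02).round(3), "top",onz("top",T(152,38),.154).round(3))
for nm,p in(("A",(100,168)),("B",(57,292)),("C",(190,338)),("D",(238,210))):print(nm,onz("top",T(*p),.066).round(3))
E
```

```text
pin top [0.5112 0.2926 0.1655] gap 0.0045
collar [0.5108 0.2866 0.0965] gap 0.0025
bore [0.5776 0.0466 0.098 ] gap 0.002
nutL [0.5731 0.0869 0.0998] gap 0.0011
nutR [0.5843 0.     0.0997] gap 0.0025
thick [ 0.4943 -0.2441  0.066 ] gap 0.0026
mid [ 0.5041 -0.3018  0.0666] gap 0.0027
thin [ 0.5134 -0.3581  0.0677] gap 0.0035
dthick [ 0.4577 -0.2514  0.0691] gap 0.0022
dmid [ 0.4676 -0.3081  0.0688] gap 0.0018
dthin [ 0.4769 -0.3649  0.0695] gap 0.0026
boltL [0.5175 0.0954 0.0203] gap 0.0024
boltR [ 0.532  -0.0201  0.0157] gap 0.0048
plate rect ((298.24114990234375, 196.16470336914062), (21.780319213867188, 37.420989990234375), 84.0938491821289)
[[0.6026, 0.1059, 0.096], [0.6175, -0.0088, 0.096], [0.5497, -0.017, 0.096], [0.5352, 0.0967, 0.096]]
top []
side [[246, 233, 15, 59, 556]]
orange foot? [0.603 0.272 0.02 ] top [0.606 0.273 0.154]
A [0.555 0.317 0.066]
B [0.489 0.335 0.066]
C [0.467 0.265 0.066]
D [0.534 0.244 0.066]
```

carry_out --commands '[[[0,0,0,0,0,0.66],[0,0,0,0,0,0.66],[0.675,-0.55,0,0,0,0],[0.675,-0.55,0,0,0,0],[0.675,-0.55,0,0,0,0],[0.675,-0.55,0,0,0,0],[0.675,-0.55,0,0,0,0],[0.675,-0.55,0,0,0,0],[0.675,-0.55,0,0,0,0],[0.675,-0.55,0,0,0,0],[0.675,-0.55,0,0,0,0],[0.675,-0.55,0,0,0,0],[0.675,-0.55,0,0,0,0],[0.675,-0.55,0,0,0,0],[0.675,-0.55,0,0,0,0],[0.675,-0.55,0,0,0,0]]]' --hand -1 --force 50

```text
clock: 1.43
position: [0.5007, -0.248, 0.2311]
ee_rot: [0.998, 0.064, -0.0, -0.0]
ft_force: [1.1, -0.0, 0.0]
grip_width: 0.999
grasp_force: 0.0
```

carry_out --commands '[[[0.142,-0.954,0,0,0,0],[0.142,-0.954,0,0,0,0],[0.142,-0.954,0,0,0,0],[0.142,-0.954,0,0,0,0],[0.142,-0.954,0,0,0,0],[0.142,-0.954,0,0,0,0],[0.142,-0.954,0,0,0,0],[0.142,-0.954,0,0,0,0],[0.142,-0.954,0,0,0,0],[0.142,-0.954,0,0,0,0],[0.142,-0.954,0,0,0,0],[0.142,-0.954,0,0,0,0],[0.142,-0.954,0,0,0,0],[0.142,-0.954,0,0,0,0],[0,0,0,0,0,0],[0,0,0,0,0,0],[0,0,0,0,0,0]]]'

```text
clock: 2.85
position: [0.5108, 0.2901, 0.2307]
ee_rot: [0.998, 0.064, -0.0, 0.0]
ft_force: [0.3, -1.0, 0.6]
grip_width: 1.001
grasp_force: 0.0
```

```bash
python3 - <<'E'
from h import *
s=shot("side");t=shot("top")
c=np.zeros((560,800,3),np.uint8);c[:,:400]=crop(s,240,180,100,140,4);c[:400,400:]=crop(t,160,160,100,100,4)
cv2.imwrite("pics/c3.png",c)
E
```

```text
(no output)
```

View pics/c3.png

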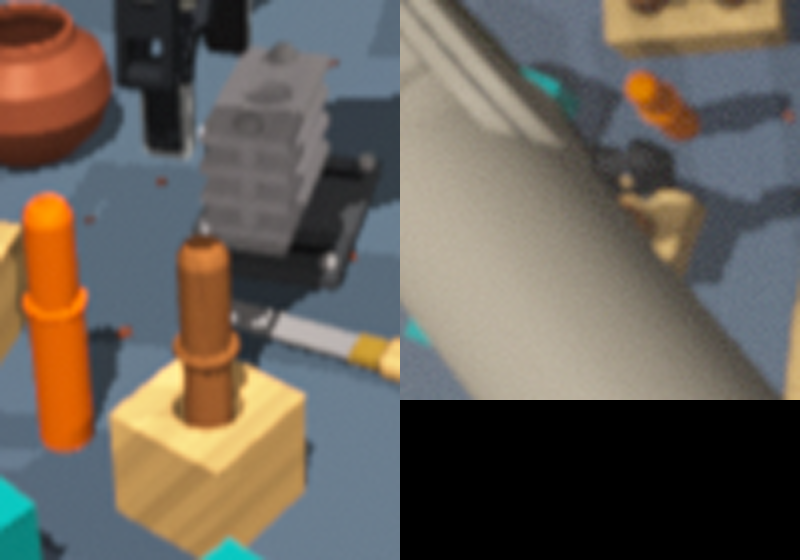

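The side crop shows the fingers at (170,120) and (228,30), straddling the pin at (203,260), so they are centred. I'll descend and grip.

carry_out --commands '[[[0,0,0.4,0,0,0],[0,0,0.5,0,0,0],[0,0,0.5,0,0,0],[0,0,0.5,0,0,0],[0,0,0.4,0,0,0],[0,0,0.4,0,0,0],[0,0,0.2,0,0,0],[0,0,0.1,0,0,0],[0,0,0,0,0,0],[0,0,0,0,0,0]]]'

```text
clock: 3.78
position: [0.5114, 0.2903, 0.1121]
ee_rot: [0.998, 0.063, 0.0, -0.0]
ft_force: [-0.3, -0.2, -0.6]
grip_width: 1.002
grasp_force: 0.0
```

carry_out --commands '[[[0,0,0,0,0,0],[0,0,0,0,0,0],[0,0,0,0,0,0],[0,0,0,0,0,0],[0,0,0,0,0,0],[0,0,0,0,0,0],[0,0,0,0,0,0],[0,0,0,0,0,0],[0,0,0,0,0,0],[0,0,0,0,0,0],[0,0,0,0,0,0],[0,0,0,0,0,0]]]' --hand 1 --force 50

```text
clock: 4.78
position: [0.511, 0.2907, 0.1116]
ee_rot: [0.998, 0.064, 0.0, -0.0]
ft_force: [-1.1, 1.3, 4.4]
grip_width: 0.29
grasp_force: 48.8
```

carry_out --commands '[[[0,0,-0.3,0,0,0],[0,0,-0.5,0,0,0],[0,0,-0.6,0,0,0],[0,0,-0.6,0,0,0],[0,0,-0.6,0,0,0],[0,0,-0.52,0,0,0],[0.088,0.631,0,0,0,0],[0.088,0.631,0,0,0,0],[0.088,0.631,0,0,0,0],[0.088,0.631,0,0,0,0],[0.088,0.631,0,0,0,0],[0.088,0.631,0,0,0,0],[0.088,0.631,0,0,0,0],[0.088,0.631,0,0,0,0],[0.088,0.631,0,0,0,0],[0.088,0.631,0,0,0,0],[0,0,0,0,0,0],[0,0,0,0,0,0],[0,0,0,0,0,0],[0,0,0,0,0,0]]]'

```text
clock: 6.45
position: [0.5775, 0.046, 0.2363]
ee_rot: [0.998, 0.065, -0.0, -0.0]
ft_force: [-0.9, -0.1, -0.6]
grip_width: 0.295
grasp_force: 49.0
```

```bash
python3 - <<'E'
from h import *
s=shot("side");t=shot("top");o=get_obs();p=o["position"];print(p,o["ft_force"].round(2),o["grip_width"])
for z in(.0996,.05):print(proj("side",p-[0,0,z]).round(1),proj("top",p-[0,0,z]).round(1))
c=np.zeros((560,800,3),np.uint8);c[:,:480]=crop(s,265,110,120,140,4);c[:480,480:]=crop(t,260,140,80,120,4)
cv2.imwrite("pics/c4.png",c)
E
```

```text
[0.57757773 0.04586698 0.23629959] [-1.03 -0.24 -0.58] 0.2938271493605984
[305.5 189.3] [297.5 193.3]
[305.3 171.3] [297.1 190.1]
```

View pics/c4.png

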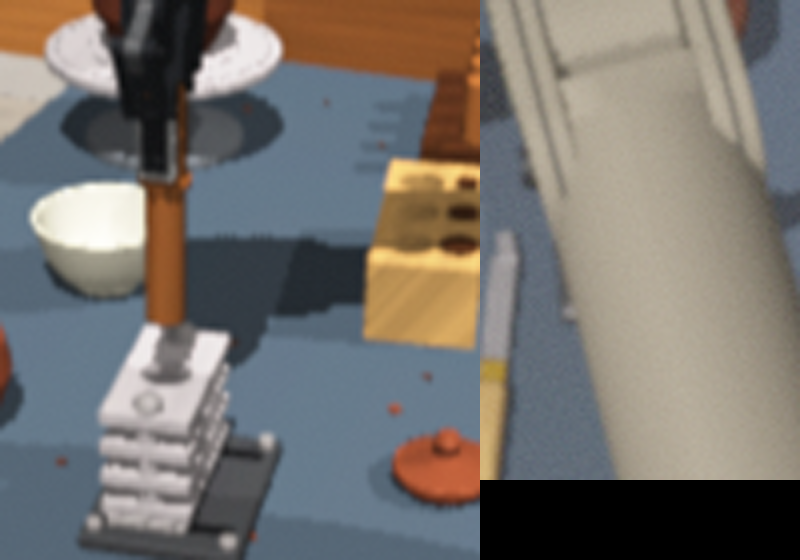

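The side view shows the pin foot at crop (166,325), directly above the bore at (168,370), with the pin about 2 mm on the -x side of the TCP. I'll lower it slowly.

carry_out --commands '[[[0.0125,0.025,0.1,0,0,0],[0,0,0.2,0,0,0],[0,0,0.2,0,0,0],[0,0,0.15,0,0,0],[0,0,0.1,0,0,0],[0,0,0.08,0,0,0],[0,0,0.05,0,0,0],[0,0,0.02,0,0,0],[0,0,0,0,0,0],[0,0,0,0,0,0],[0,0,0,0,0,0]]]'

```text
clock: 7.47
position: [0.5786, 0.0438, 0.2004]
ee_rot: [0.998, 0.064, 0.0, 0.0]
ft_force: [0.1, -0.2, -0.3]
grip_width: 0.289
grasp_force: 49.0
```

carry_out --commands '[[[0,0,0.015,0,0,0],[0,0,0.015,0,0,0],[0,0,0.015,0,0,0],[0,0,0.015,0,0,0],[0,0,0,0,0,0],[0,0,0,0,0,0]]]'

```text
clock: 7.97
position: [0.5785, 0.0437, 0.1977]
ee_rot: [0.998, 0.064, -0.0, 0.0]
ft_force: [-0.6, -0.4, -0.3]
grip_width: 0.292
grasp_force: 49.0
```

carry_out --commands '[[[0,0,0.012,0,0,0],[0,0,0.012,0,0,0],[0,0,0.012,0,0,0],[0,0,0.012,0,0,0],[0,0,0.012,0,0,0],[0,0,0,0,0,0],[0,0,0,0,0,0]]]'

```text
clock: 8.55
position: [0.5785, 0.0438, 0.1953]
ee_rot: [0.998, 0.064, 0.0, 0.0]
ft_force: [0.4, -0.9, -0.2]
grip_width: 0.292
grasp_force: 49.0
```

carry_out --commands '[[[0,0,0.012,0,0,0],[0,0,0.012,0,0,0],[0,0,0,0,0,0],[0,0,0,0,0,0]]]'

```text
clock: 8.88
position: [0.5785, 0.0437, 0.1943]
ee_rot: [0.998, 0.064, 0.0, 0.0]
ft_force: [0.2, -0.4, -0.8]
grip_width: 0.295
grasp_force: 49.0
```

carry_out --commands '[[[0,0,0.015,0,0,0],[0,0,0.015,0,0,0],[0,0,0.015,0,0,0],[0,0,0.015,0,0,0],[0,0,0,0,0,0],[0,0,0,0,0,0]]]'

```text
clock: 9.38
position: [0.5785, 0.0437, 0.1919]
ee_rot: [0.998, 0.064, -0.0, 0.0]
ft_force: [-1.1, 0.4, -0.3]
grip_width: 0.291
grasp_force: 49.0
```

carry_out --commands '[[[0,0,0.02,0,0,0],[0,0,0.02,0,0,0],[0,0,0.02,0,0,0],[0,0,0.02,0,0,0],[0,0,0,0,0,0],[0,0,0,0,0,0]]]'

```text
clock: 9.88
position: [0.5785, 0.0437, 0.1887]
ee_rot: [0.998, 0.064, -0.0, 0.0]
ft_force: [-0.4, -0.3, -1.9]
grip_width: 0.287
grasp_force: 49.0
```

carry_out --commands '[[[0,0,0.04,0,0,0],[0,0,0.05,0,0,0],[0,0,0.05,0,0,0],[0,0,0.05,0,0,0],[0,0,0.04,0,0,0],[0,0,0.03,0,0,0],[0,0,0.02,0,0,0],[0,0,0,0,0,0],[0,0,0,0,0,0]]]'

```text
clock: 10.63
position: [0.5785, 0.0437, 0.1775]
ee_rot: [0.998, 0.064, 0.0, 0.0]
ft_force: [0.3, -0.3, -0.2]
grip_width: 0.286
grasp_force: 49.0
```

carry_out --commands '[[[0,0,0.012,0,0,0],[0,0,0.012,0,0,0],[0,0,0.012,0,0,0],[0,0,0.012,0,0,0],[0,0,0,0,0,0],[0,0,0,0,0,0]]]'

```text
clock: 11.13
position: [0.5785, 0.0437, 0.1756]
ee_rot: [0.998, 0.064, -0.0, 0.0]
ft_force: [0.3, 0.2, -0.5]
grip_width: 0.29
grasp_force: 49.0
```

carry_out --commands '[[[0,0,0.012,0,0,0],[0,0,0.012,0,0,0],[0,0,0.012,0,0,0],[0,0,0,0,0,0],[0,0,0,0,0,0]]]'

```text
clock: 11.55
position: [0.5784, 0.0437, 0.1741]
ee_rot: [0.998, 0.064, -0.0, 0.0]
ft_force: [-0.5, -0.2, -1.5]
grip_width: 0.288
grasp_force: 49.0
```

carry_out --commands '[[[0,0,0.012,0,0,0],[0,0,0.012,0,0,0],[0,0,0.012,0,0,0],[0,0,0,0,0,0],[0,0,0,0,0,0]]]'

```text
clock: 11.97
position: [0.5785, 0.0437, 0.1727]
ee_rot: [0.998, 0.064, -0.0, 0.0]
ft_force: [-0.4, 0.4, 0.1]
grip_width: 0.295
grasp_force: 49.0
```

carry_out --commands '[[[0,0,0.012,0,0,0],[0,0,0,0,0,0],[0,0,0,0,0,0]]]'

```text
clock: 12.22
position: [0.5785, 0.0437, 0.1722]
ee_rot: [0.998, 0.064, -0.0, 0.0]
ft_force: [0.1, 0.5, -1.5]
grip_width: 0.294
grasp_force: 49.0
```

carry_out --commands '[[[0,0,0.012,0,0,0],[0,0,0.012,0,0,0],[0,0,0.012,0,0,0],[0,0,0,0,0,0],[0,0,0,0,0,0]]]'

```text
clock: 12.63
position: [0.5785, 0.0437, 0.1708]
ee_rot: [0.998, 0.064, -0.0, 0.0]
ft_force: [-0.3, -0.8, -0.7]
grip_width: 0.289
grasp_force: 49.0
```

carry_out --commands '[[[0,0,0.012,0,0,0],[0,0,0.012,0,0,0],[0,0,0.012,0,0,0],[0,0,0,0,0,0],[0,0,0,0,0,0]]]'

```text
clock: 13.05
position: [0.5785, 0.0437, 0.1693]
ee_rot: [0.998, 0.064, -0.0, 0.0]
ft_force: [0.5, 1.3, -1.0]
grip_width: 0.292
grasp_force: 49.0
```

carry_out --commands '[[[0,0,0.015,0,0,0],[0,0,0.015,0,0,0],[0,0,0.015,0,0,0],[0,0,0.015,0,0,0],[0,0,0,0,0,0],[0,0,0,0,0,0]]]'

```text
clock: 13.55
position: [0.5785, 0.0438, 0.167]
ee_rot: [0.998, 0.064, -0.0, 0.0]
ft_force: [-0.0, 0.7, -1.3]
grip_width: 0.29
grasp_force: 49.0
```

carry_out --commands '[[[0,0,0.025,0,0,0],[0,0,0.04,0,0,0],[0,0,0.04,0,0,0],[0,0,0.04,0,0,0],[0,0,0.04,0,0,0],[0,0,0.025,0,0,0],[0,0,0,0,0,0],[0,0,0,0,0,0]]]'

```text
clock: 14.22
position: [0.5785, 0.0437, 0.1585]
ee_rot: [0.998, 0.064, -0.0, 0.0]
ft_force: [-0.5, -0.0, -1.8]
grip_width: 0.289
grasp_force: 49.0
```

carry_out --commands '[[[0,0,0.02,0,0,0],[0,0,0.02,0,0,0],[0,0,0.02,0,0,0],[0,0,0.015,0,0,0],[0,0,0.012,0,0,0],[0,0,0.012,0,0,0],[0,0,0,0,0,0],[0,0,0,0,0,0]]]'

```text
clock: 14.88
position: [0.5785, 0.0438, 0.1546]
ee_rot: [0.998, 0.064, 0.0, 0.0]
ft_force: [0.6, -0.2, -1.0]
grip_width: 0.293
grasp_force: 49.0
```

carry_out --commands '[[[0,0,0.012,0,0,0],[0,0,0.012,0,0,0],[0,0,0.012,0,0,0],[0,0,0,0,0,0],[0,0,0,0,0,0]]]'

```text
clock: 15.3
position: [0.5785, 0.0437, 0.1532]
ee_rot: [0.998, 0.064, -0.0, 0.0]
ft_force: [0.8, -0.7, -0.3]
grip_width: 0.292
grasp_force: 49.0
```

carry_out --commands '[[[0,0,0.012,0,0,0],[0,0,0.012,0,0,0],[0,0,0,0,0,0],[0,0,0,0,0,0]]]'

```text
clock: 15.63
position: [0.5785, 0.0437, 0.1522]
ee_rot: [0.998, 0.064, -0.0, 0.0]
ft_force: [0.4, 0.1, -0.8]
grip_width: 0.29
grasp_force: 49.0
```

carry_out --commands '[[[0,0,0.01,0,0,0],[0,0,0.01,0,0,0],[0,0,0,0,0,0],[0,0,0,0,0,0]]]'

```text
clock: 15.97
position: [0.5786, 0.0437, 0.1516]
ee_rot: [0.998, 0.064, 0.0, 0.0]
ft_force: [0.6, 0.8, -0.3]
grip_width: 0.292
grasp_force: 49.0
```

carry_out --commands '[[[0,0,0.01,0,0,0],[0,0,0,0,0,0],[0,0,0,0,0,0]]]'

```text
clock: 16.22
position: [0.5788, 0.0438, 0.1515]
ee_rot: [0.998, 0.064, 0.0, 0.0]
ft_force: [-0.4, 0.9, 6.4]
grip_width: 0.294
grasp_force: 49.3
```

carry_out --commands '[[[0,0,0.01,0,0,0],[0,0,0,0,0,0],[0,0,0,0,0,0]]]'

```text
clock: 16.47
position: [0.5789, 0.0439, 0.1515]
ee_rot: [0.998, 0.064, 0.001, 0.0]
ft_force: [-1.3, -0.2, 7.5]
grip_width: 0.291
grasp_force: 49.6
```

Contact came at TCP z 0.1515, which puts the foot at about 52 mm, the level of ring 3. I'll hold the light bearing, then use a sideways feel in ring 2 to check that this is a true stop and not an off-centre thin pin.

carry_out --commands '[[[0,0,0,0,0,0],[0,0,0,0,0,0],[0,0,0,0,0,0],[0,0,0,0,0,0],[0,0,0,0,0,0],[0,0,0,0,0,0],[0,0,0,0,0,0]]]'

```text
clock: 17.05
position: [0.5789, 0.0438, 0.1515]
ee_rot: [0.998, 0.064, 0.001, 0.0]
ft_force: [-1.8, -0.4, 8.3]
grip_width: 0.29
grasp_force: 49.6
```

carry_out --commands '[[[0,0,-0.04,0,0,0],[0.012,0,0,0,0,0],[0.012,0,0,0,0,0],[0,0,0,0,0,0],[0,0,0,0,0,0]]]'

```text
clock: 17.47
position: [0.5793, 0.0438, 0.1519]
ee_rot: [0.998, 0.064, -0.0, -0.0]
ft_force: [-0.5, -0.6, -1.3]
grip_width: 0.289
grasp_force: 49.0
```

carry_out --commands '[[[0.012,0,0,0,0,0],[0,0,0,0,0,0],[0,0,0,0,0,0]]]'

```text
clock: 17.72
position: [0.5797, 0.0439, 0.152]
ee_rot: [0.998, 0.064, -0.0, 0.0]
ft_force: [-0.6, -0.5, -2.0]
grip_width: 0.294
grasp_force: 48.9
```

carry_out --commands '[[[0.012,0,0,0,0,0],[0,0,0,0,0,0],[0,0,0,0,0,0]]]'

```text
clock: 17.97
position: [0.5801, 0.044, 0.152]
ee_rot: [0.998, 0.064, -0.0, 0.0]
ft_force: [-2.5, -0.8, -2.0]
grip_width: 0.291
grasp_force: 48.8
```

carry_out --commands '[[[0.012,0,0,0,0,0],[0,0,0,0,0,0],[0,0,0,0,0,0]]]'

```text
clock: 18.22
position: [0.5806, 0.044, 0.1521]
ee_rot: [0.998, 0.064, -0.0, 0.0]
ft_force: [-2.6, -0.8, -0.5]
grip_width: 0.294
grasp_force: 48.8
```

carry_out --commands '[[[-0.02,0,0,0,0,0],[-0.02,0,0,0,0,0],[-0.02,0,0,0,0,0],[0,0,0,0,0,0],[0,0,0,0,0,0]]]'

```text
clock: 18.63
position: [0.579, 0.0437, 0.1526]
ee_rot: [0.998, 0.064, 0.001, 0.0]
ft_force: [-0.0, -0.4, -0.6]
grip_width: 0.292
grasp_force: 48.8
```

carry_out --commands '[[[-0.012,0,0,0,0,0],[-0.012,0,0,0,0,0],[0,0,0,0,0,0],[0,0,0,0,0,0]]]'

```text
clock: 18.97
position: [0.5776, 0.0436, 0.1523]
ee_rot: [0.998, 0.064, 0.0, 0.0]
ft_force: [0.8, 0.3, -0.7]
grip_width: 0.289
grasp_force: 48.8
```

carry_out --commands '[[[-0.012,0,0,0,0,0],[0,0,0,0,0,0],[0,0,0,0,0,0]]]'

```text
clock: 19.22
position: [0.5771, 0.0435, 0.1523]
ee_rot: [0.998, 0.064, 0.0, 0.0]
ft_force: [1.3, 0.2, -1.4]
grip_width: 0.293
grasp_force: 48.8
```

carry_out --commands '[[[-0.012,0,0,0,0,0],[-0.012,0,0,0,0,0],[0,0,0,0,0,0],[0,0,0,0,0,0],[0,0,0,0,0,0]]]'

```text
clock: 19.63
position: [0.5764, 0.0435, 0.1523]
ee_rot: [0.998, 0.064, 0.0, -0.0]
ft_force: [3.3, 1.0, -1.4]
grip_width: 0.293
grasp_force: 48.8
```

Under 3 mm of total sideways play in ring 2 with a wall on each side (a thin pin would have about 7 mm), so ring 3 is a true stop and this is the middle pin. I'll recentre and draw it out.

carry_out --commands '[[[0.025,0,0,0,0,0],[0.025,0,0,0,0,0],[0,0,-0.05,0,0,0],[0,0,-0.1,0,0,0],[0,0,-0.15,0,0,0],[0,0,-0.15,0,0,0],[0,0,-0.15,0,0,0],[0,0,-0.15,0,0,0],[0,0,-0.2,0,0,0],[0,0,-0.2,0,0,0],[0,0,-0.3,0,0,0],[0,0,-0.3,0,0,0],[0,0,-0.3,0,0,0],[0,0,0,0,0,0]]]'

```text
clock: 20.8
position: [0.5793, 0.044, 0.2375]
ee_rot: [0.998, 0.064, 0.002, 0.0]
ft_force: [0.7, -0.2, -0.3]
grip_width: 0.289
grasp_force: 48.8
```

carry_out --commands '[[[-0.15,0.4,0,0,0,0],[-0.289,0.835,0,0,0,0],[-0.289,0.835,0,0,0,0],[-0.289,0.835,0,0,0,0],[-0.289,0.835,0,0,0,0],[-0.289,0.835,0,0,0,0],[-0.289,0.835,0,0,0,0],[-0.289,0.835,0,0,0,0],[-0.289,0.835,0,0,0,0],[-0.289,0.835,0,0,0,0],[-0.14,0.435,0,0,0,0],[0,0,0,0,0,0],[0,0,0,0,0,0],[0,0,0,0,0,0]]]'

```text
clock: 21.97
position: [0.5063, -0.3011, 0.2341]
ee_rot: [0.998, 0.064, 0.0, -0.0]
ft_force: [0.2, -0.1, -0.7]
grip_width: 0.289
grasp_force: 48.9
```

```bash
python3 - <<'E'
from h import *
s=shot("side");t=shot("top");o=get_obs();p=o["position"];print(p,o["ft_force"].round(2))
print(proj("side",p-[0,0,.0996]).round(1),proj("top",p-[0,0,.0996]).round(1))
c=np.zeros((560,800,3),np.uint8);c[:,:400]=crop(s,325,80,80,112,5);c[:400,400:]=crop(t,360,180,100,100,4)
cv2.imwrite("pics/c5.png",c)
E
```

```text
[ 0.50654599 -0.30074408  0.23438198] [-0.18 -0.14 -0.29]
[368.8 142.6] [413.7 219.6]
```

View pics/c5.png

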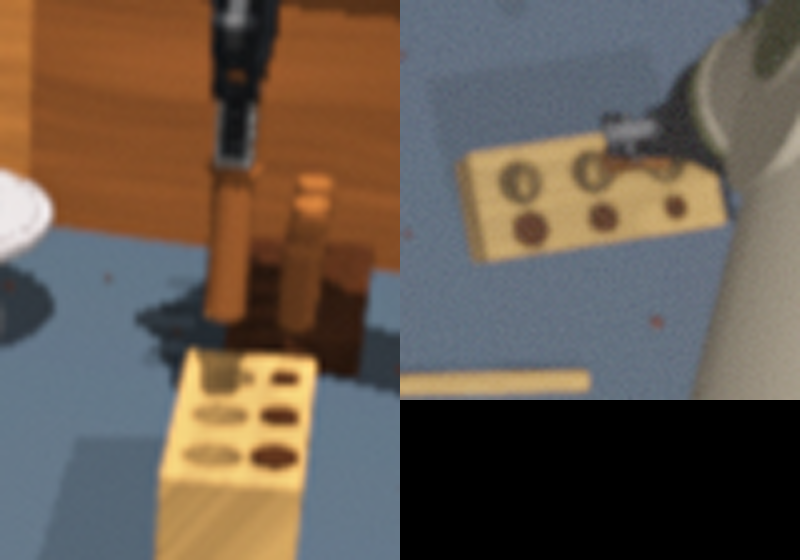

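The side crop shows the pin foot at (225,315), upright and in line with the middle well at (220,413). The middle disc sits beside that well. I'll lower the pin.

carry_out --commands '[[[0,0.02,0.2,0,0,0],[0,0,0.4,0,0,0],[0,0,0.4,0,0,0],[0,0,0.3,0,0,0],[0,0,0.2,0,0,0],[0,0,0.1,0,0,0],[0,0,0.05,0,0,0],[0,0,0.05,0,0,0],[0,0,0.05,0,0,0],[0,0,0.05,0,0,0],[0,0,0.05,0,0,0],[0,0,0,0,0,0]]]'

```text
clock: 23.07
position: [0.5059, -0.3031, 0.1601]
ee_rot: [0.998, 0.064, -0.0, 0.0]
ft_force: [-0.4, -0.1, -1.3]
grip_width: 0.296
grasp_force: 48.9
```

carry_out --commands '[[[0,0,0.05,0,0,0],[0,0,0.1,0,0,0],[0,0,0.1,0,0,0],[0,0,0,0,0,0]]]'

```text
clock: 23.4
position: [0.5055, -0.3029, 0.1491]
ee_rot: [0.998, 0.064, -0.001, -0.0]
ft_force: [-0.3, 0.2, 0.1]
grip_width: 0.287
grasp_force: 48.9
```

carry_out --commands '[[[0,0,0.1,0,0,0],[0,0,0.15,0,0,0],[0,0,0.15,0,0,0],[0,0,0.15,0,0,0],[0,0,0.15,0,0,0],[0,0,0.1,0,0,0],[0,0,0.05,0,0,0],[0,0,0.02,0,0,0],[0,0,0,0,0,0],[0,0,0,0,0,0]]]'

```text
clock: 24.23
position: [0.5061, -0.3032, 0.1157]
ee_rot: [0.998, 0.064, 0.0, 0.0]
ft_force: [-0.5, 0.9, -0.4]
grip_width: 0.289
grasp_force: 48.9
```

carry_out --commands '[[[0,0,0.012,0,0,0],[0,0,0.012,0,0,0],[0,0,0,0,0,0],[0,0,0,0,0,0]]]'

```text
clock: 24.57
position: [0.506, -0.3031, 0.1146]
ee_rot: [0.998, 0.064, 0.0, 0.0]
ft_force: [-0.3, 0.1, -0.7]
grip_width: 0.292
grasp_force: 48.9
```

carry_out --commands '[[[0,0,0.015,0,0,0],[0,0,0.015,0,0,0],[0,0,0.015,0,0,0],[0,0,0.015,0,0,0],[0,0,0,0,0,0],[0,0,0,0,0,0]]]'

```text
clock: 25.07
position: [0.506, -0.3031, 0.112]
ee_rot: [0.998, 0.064, -0.0, 0.0]
ft_force: [-0.0, 0.5, -0.6]
grip_width: 0.292
grasp_force: 48.9
```

carry_out --commands '[[[0,0,0.012,0,0,0],[0,0,0.012,0,0,0],[0,0,0,0,0,0],[0,0,0,0,0,0]]]'

```text
clock: 25.4
position: [0.5063, -0.3031, 0.1115]
ee_rot: [0.998, 0.064, 0.0, 0.0]
ft_force: [0.0, 0.5, 4.2]
grip_width: 0.29
grasp_force: 49.5
```

The pin has touched the well floor at 0.1115, the same height as in the holder. I'll release and rise.

carry_out --commands '[[[0,0,0,0,0,0],[0,0,0,0,0,0],[0,0,0,0,0,0],[0,0,0,0,0,0],[0,0,0,0,0,0],[0,0,0,0,0,0],[0,0,0,0,0,0],[0,0,0,0,0,0],[0,0,0,0,0,0],[0,0,0,0,0,0],[0,0,0,0,0,0],[0,0,0,0,0,0]]]' --hand -1

```text
clock: 26.4
position: [0.506, -0.3031, 0.1112]
ee_rot: [0.998, 0.064, 0.0, 0.0]
ft_force: [0.3, 0.4, -0.3]
grip_width: 1.001
grasp_force: 0.0
```

carry_out --commands '[[[0,0,-0.2,0,0,0],[0,0,-0.4,0,0,0],[0,0,-0.6,0,0,0],[0,0,-0.7,0,0,0],[0,0,-0.7,0,0,0],[0,0,-0.7,0,0,0],[0,0,-0.7,0,0,0],[0,0,-0.4,0,0,0],[0,0,0,0,0,0],[0,0,0,0,0,0],[0,0,0,0,0,0]]]'

```text
clock: 27.32
position: [0.5057, -0.3029, 0.2866]
ee_rot: [0.998, 0.064, -0.0, -0.0]
ft_force: [0.1, 0.3, 0.3]
grip_width: 0.998
grasp_force: 0.0
```

```bash
python3 - <<'E'
from h import *
s=shot("side");t=shot("top");o=get_obs();print(o["position"],o["ft_force"].round(2))
c=np.zeros((560,800,3),np.uint8);c[:,:400]=crop(s,325,80,80,112,5);c[:400,400:]=crop(s,180,180,160,160,2.5)
cv2.imwrite("pics/c6.png",c)
E
```

```text
[ 0.50550467 -0.30293897  0.28602836] [0.46 0.19 0.11]
```

View pics/c6.png

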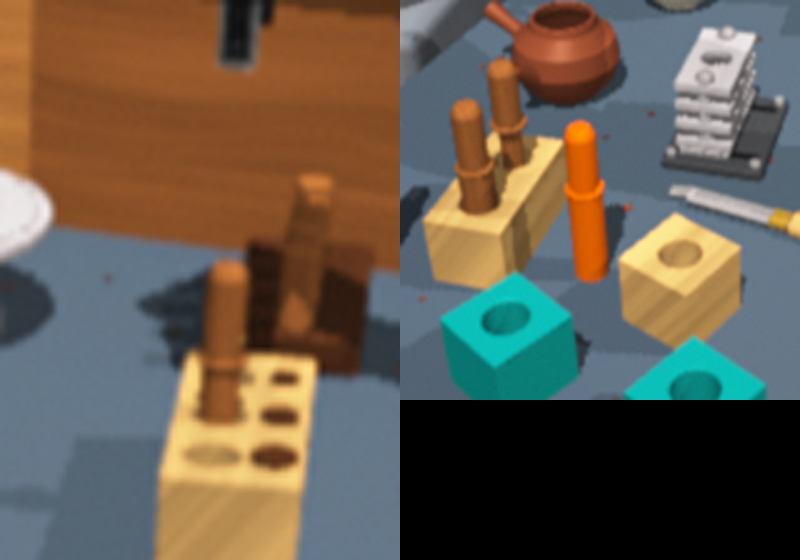

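The pin stands upright in the middle well at crop (222,415), the single block is empty, and the other two pins are where they started. The waiting pins confirm the size: the front one's shank is clearly thicker and the rear one's thinner.

```bash
python3 -c "
from workcell import *
print(hand_in())"
```

```text
the job is handed in; nothing more can be done
None
```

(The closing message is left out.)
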